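# Lock the block of a tube shaker with its hex key

## Robot

A 6-joint arm with a two-finger parallel gripper is mounted at the origin on the work surface. World frame = base frame: x ahead of the robot, y to its left, z up, the work surface at z = 0. Lengths are in m, angles in degrees, forces in N, time in s.
With the tool pointing down it reaches from about 0.4 to 0.825 m from the base axis. Payload 7 kg.
Tool frame: the origin (TCP) lies between the finger pads; the fingertips stand 11 mm ahead of it and the grasp point (between the pads) lies 8 mm behind it; z points along the fingers, y is the direction in which the jaws open and shut (so a half turn about z gives the same grasp; the last joint's range is limited). The gripper opens to 88 mm and grips with 3 to 60 N. Pads are 19 mm wide; open, the fingers measure 130 mm over their backs; the gripper's body (78 mm by 193 mm) begins 47 mm behind the grasp point.
Start: joints at [90.648, 20.546, 0.682, 0, -70.136, -16.507], TCP at [0.184, 0.649, 0.238] pointing down, gripper open.
Joint ranges: [-176.03, 176.03], [-82.01, 121.73], [-58.28, 71.71], [-173.87, 95.51], [-174.79, -0.11], [-173.66, 173.66]. Speed limits (degrees/s): [136.94, 136.94, 172.46, 180, 180, 180].

## Interface

Orientations are given as [roll, pitch, yaw] about the fixed x, y, z axes, in that order (R = Rz(yaw) Ry(pitch) Rx(roll)).
In Python, from plant import r gives the robot as it stands.
- The arm moves only by the shell command python3 -m inch 'ROWS' [OPENING] [FORCE]. ROWS is JSON, a list of rows, each an object of numbers: "x", "y", "z": the shift along the tool's x, y, z as a fraction of full scale; "yaw": the turn about the tool's z as a fraction of full scale. In form: [{"x": .., "y": .., "z": .., "yaw": ..}, ...]. A call has 1 to 5 rows; each row shifts and turns the pose as measured when the row begins, along the tool's axes as they then stand; what a row does not reach is not made up. Full scale, the value 1, is 0.025 m for a shift and 4 degrees for a turn. A row lasts 1/12 s, in which the tool goes at most 41.7 mm and 7.16 degrees, less where a joint would pass 70% of its speed; a pose out of reach is approached as far as the arm can. A call with a number of a shift or a turn outside -1 to 1 is refused whole. A call with a gripper value outside its range is refused whole. OPENING is the opening, from -1 (shut) to 1 (fully open), set as the call begins (- or left out, the last holds). The fingers move at their own pace and stop on an object; FORCE is the grip in N (left out, the last holds). Time passes only in rows, so rows that do not move let the fingers close. It gives the time, the measured TCP pose, the force and the opening at its end, in the units of the state.
- r.get_state(): the state, without advancing time (a new reading comes with each control period).
- r.capture(name): name is "scene" or "side" or "wrist"; returns (picture, depth): 480x640x3 uint8, red, green, blue; 480x640 float32, m along the optical axis (not along the pixel's ray), 0 where there is no reading.
- r.camera_info(name): a dict with "mtx" (3x3 intrinsics, pixels), "k1" (the pictures are not rectified: a ray, as slopes to the right and down, at radius r is drawn at 1 + k1 r^2 times it, then the intrinsics apply), "pose" (4x4, takes a point from camera to world coordinates). Camera axes: x right, y down, z forward; pixel columns grow to the right and rows downward; lengths in m; the calibration is good to about 2 mm. A picture is of the moment at which its call begins: read the wrist's pose just before it. camera_info takes no time and is no camera call; for the wrist camera it gives the pose at the moment of the call.
- r.close_job(): hands the job in, once; it reports no verdict.
The state is a dict: "time_s": time; "joints": joint angles; "qd": joint speeds; "joint_torque": joint torques, N m; "tcp_pos": TCP position; "eef_rot": TCP orientation; "contact_force": force on the tool from outside, world axes, zero at the start; "moment": the same for the moment, N m; "gripper_width": finger opening in m.
Only numpy, scipy, OpenCV 4.12 (cv2) and the standard library are available. Lean on these libraries where they do the work, as an engineer would, in place of code of your own. Each camera call takes 0.05 s, during which the arm holds its last target. There are 200 camera calls.

## Task

The metal tube block on the shaker is loose. Take the T-handled hex key from its holder, put it down the well in the middle of the block and turn it until it drops fully home in the hidden socket of the lock screw; then turn the screw clockwise until it stops. Leave the key standing in the screw, let go of it, and leave the other things on the bench where they are.

Things in the scene. Friction and masses are not known exactly. Their poses are not given: they have to be found in the camera images.
- key_grip (a point): centre of the grey T-bar handle of the loose hex key (about 0.18 kg). The bar is a flat-sided plastic block 90 long (this point's x) x 18 wide (y) x 24 mm high (z), edges rounded 4 mm; the steel shank, 85 mm long, hangs from the middle of its underside along -z. The key starts upright in its holder with any yaw, 44 mm of it in the hole, and lifts straight out
- key_tip (a point): lower end of the key's shank, on its axis, 97 mm below key_grip (same axes). Its lowest 46 mm are a hexagon 17 mm across flats (19.6 mm across corners), round and 12 mm thick above that; two of its six flats square to the bar's long axis (x); its last 3 mm taper to a 13 mm round end
- key_holder: fixed white plastic block 60 x 60 mm on an 80 x 80 mm grey foot, 50 mm tall in all, with one upright round hole, 21.2 mm wide, its floor 6 mm above the bench, in which the key stands. Origin: centre of its underside, on the hole's axis, z up. It may stand left or right of the shaker
- shaker: fixed white bench machine 230 x 200 mm, 85 mm tall, keypad on its front, with an aluminium tube block (130 x 100 x 40 mm, black tube bores near its edges) on top. Origin on the bench, on the axis of the well in the block's middle; the machine reaches 100 mm to the front (its -x), 130 mm to the rear and 100 mm to each side; z up
- well_mouth (a point): centre of the mouth of the upright round well (21.2 mm wide, 3 mm chamfer) in the middle of the block's top face, 125 mm above the bench; z up. A thin dark ring with a pointer, under 4 mm proud, lies round the mouth and turns with the lock screw at the well's foot; it is only an indicator and cannot be pushed
- socket_floor (a point): centre of the floor of the screw's hex socket, 40 mm below well_mouth (does not turn). Socket 18.2 mm across flats, 12 mm deep: a misaligned key stops 9 to 12 mm above this point and drops to it when its hexagon is within about 8 degrees of the socket's (every 60 degrees). The socket's start angle is random, unseen, and told by no reading
- screw (a joint): turn of the lock screw in rad, growing clockwise seen from above: starts loose at 0 to 0.25, hard stop (locked) at 0.9, where the pointer meets the small dark lug on the block. Takes 0.1 N m (over 0.3 N m the key may slip) to turn; stays where it is left. The key has up to about 0.3 rad of free play in the socket. The reading tells nothing of the hex's angle
- well_plate: bystander: flat black multiwell plate 85 x 127 x 16 mm, lying loose; origin centre of underside
- tube_rack: bystander: green tube rack 70 x 150 x 45 mm with white tube caps, 57 mm high in all, loose; origin centre of underside
- flask: bystander: capped clear bottle 70 mm wide, 150 mm tall, loose, standing; origin centre of underside

How it is judged:
By the outcome, as a careful person would: the job done as asked, in the order asked, and still so for the second after the job is handed in, with the robot touching nothing.
It also fails if it takes over 48 s, if anything falls off the work surface, if the arm or the gripper's body presses on something with over 40 N, if the wrist force passes 120 N, or if a joint passes its speed limit or range.

## Working session

There is one attempt and no reset: what is moved stays moved. The work goes in short steps, Python scripts to look and compute and a shell command to move; the robot and the scene stay as the last step left them, time stands still between calls to the robot, and variables do not carry over. Pictures are saved under pics/ and viewed, about 8 in all and at most 12, crops included, and the job is handed in when it is done.

```bash
ls; mkdir -p pics
cat > h.py <<'E'
import numpy as np, cv2
from plant import r
def cap(n):
    info=r.camera_info(n); im,d=r.capture(n); return info,im,d
def cloud(info,d):
    K=np.array(info["mtx"]);k1=info["k1"]
    v,u=np.mgrid[:480,:640]
    pts=np.stack([u,v],-1).reshape(-1,1,2).astype(float)
    n=cv2.undistortPoints(pts,K,np.array([k1,0,0,0.])).reshape(480,640,2)
    P=np.concatenate([n*d[...,None],d[...,None]],-1)
    T=np.array(info["pose"]); W=P@T[:3,:3].T+T[:3,3]
    W[d<=0]=np.nan
    return W
def ray(info,u,v,z):
    n=cv2.undistortPoints(np.array([[[u,v]]],float),np.array(info["mtx"]),np.array([info["k1"],0,0,0.])).ravel()
    T=np.array(info["pose"]);dv=T[:3,:3]@np.array([*n,1]);o=T[:3,3]
    return o+dv*(z-o[2])/dv[2]
E
python3 - <<'E'
from h import *
import pickle
ims=[]
for n in ["scene","side","wrist"]:
    i,im,d=cap(n); pickle.dump((i,im,d),open(n+".pkl","wb"))
    print(n,np.round(i["pose"],3).tolist(),i["k1"],i["mtx"][0][0],(d>0).mean())
    ims.append(im)
cv2.imwrite("pics/a_scene.png",ims[0][...,::-1]);cv2.imwrite("pics/a_side.png",ims[1][...,::-1])
cv2.imwrite("pics/a_wrist.png",ims[2][...,::-1])
s=r.get_state();print(s)
E
```

```text
pics
scene [[-0.508, 0.721, -0.471, 1.165], [0.861, 0.423, -0.281, 0.304], [-0.003, -0.548, -0.836, 1.029], [0.0, 0.0, 0.0, 1.0]] -0.017925720007989917 438.42566510764016 0.995927734375
side [[0.954, -0.22, 0.203, 0.337], [-0.299, -0.71, 0.637, -0.932], [0.004, -0.669, -0.743, 1.2], [0.0, 0.0, 0.0, 1.0]] -0.061119235131911934 519.7187785838187 0.9960221354166666
wrist [[-0.273, -0.926, -0.26, 0.253], [-0.962, 0.263, 0.071, 0.63], [0.002, 0.27, -0.963, 0.385], [0.0, 0.0, 0.0, 1.0]] -0.08341007631209914 411.16636668738454 0.9959635416666667
{'time_s': 0.15, 'joints': array([ 9.06461467e+01,  2.05840044e+01,  6.46703019e-01, -1.24366960e-02,
       -7.01333010e+01, -1.65060596e+01]), 'qd': array([ 0.00357773, -0.19617511,  0.18923638, -0.01786009,  0.02335904,
        0.10232967]), 'joint_torque': array([-2.20582398e-03, -5.83274603e+01,  2.93289220e+01,  7.00123966e+00,
        8.74921388e-03, -1.06929299e-04]), 'tcp_pos': array([0.18441815, 0.64897997, 0.23682891]), 'eef_rot': array([ 1.79928985e+02, -8.84992200e-03, -1.58641410e+01]), 'contact_force': array([-0.15757791, -0.66463996, -0.13667185]), 'moment': array([ 0.00851143,  0.03926751, -0.00777392]), 'gripper_width': 0.08761475953306078}
```

View pics/a_scene.png

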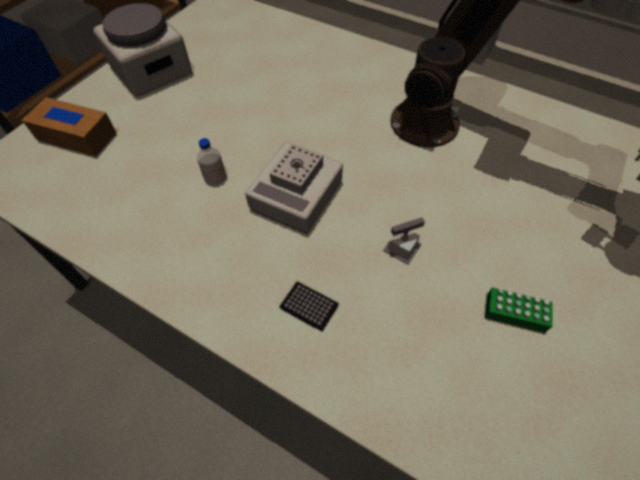

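View pics/a_side.png

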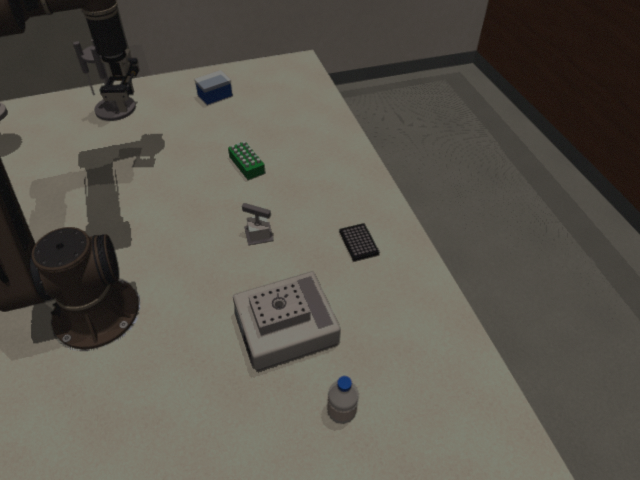

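Scene view: the key stands in its holder at about (408,230), the well is at (297,163), with plate, green rack and bottle clear of both. Side view: bar at (256,211), well at (279,303). Next I measure both from the point clouds.

Run:
```python
from h import *
import pickle
for n,kb,w in [("scene",(380,430,205,262),(297,163)),("side",(230,285,195,250),(279,303))]:
    i,im,d=pickle.load(open(n+".pkl","rb")); W=cloud(i,d)
    u0,u1,v0,v1=kb; P=W[v0:v1,u0:u1].reshape(-1,3)
    b=P[(P[:,2]>0.085)&(P[:,2]<0.16)]
    rc=cv2.minAreaRect(b[:,:2].astype(np.float32)); c,s,vt=np.linalg.svd(b[:,:2]-b[:,:2].mean(0))
    print(n,"bar",len(b),b.mean(0).round(4),b[:,2].max().round(4),rc,"yaw",np.degrees(np.arctan2(vt[0,1],vt[0,0])))
    t=P[(P[:,2]>0.04)&(P[:,2]<0.056)];print(" holder",t[:,:2].mean(0),cv2.minAreaRect(t[:,:2].astype(np.float32)))
    print(" well ray",ray(i,*w,0.125))
    A=W.reshape(-1,3);x,y,_=ray(i,*w,0.125)
    m=(abs(A[:,2]-0.125)<.008)&(np.hypot(A[:,0]-x,A[:,1]-y)<.1); print(" block",m.sum(),np.median(A[m,2]),cv2.minAreaRect(A[m,:2].astype(np.float32)))
    m=(abs(A[:,2]-0.085)<.008)&(np.hypot(A[:,0]-x,A[:,1]-y)<.18); print(" shaker",m.sum(),cv2.minAreaRect(A[m,:2].astype(np.float32)))
    for nm,z0,z1 in [("z>0.05",.03,.3)]:
        m=(A[:,2]>z0)&(A[:,2]<z1)&(abs(A[:,0])<1)&(abs(A[:,1])<1)
```

```text
scene bar 314 [0.5056 0.1531 0.108 ] 0.1191 ((0.502410352230072, 0.15212507545948029), (0.02002635784447193, 0.08779621869325638), 51.29124450683594) yaw -38.87422183052928
 holder [0.50770861 0.15775015] ((0.5009496212005615, 0.15277867019176483), (0.06114587560296059, 0.06350525468587875), 85.7296371459961)
 well ray [ 0.47567789 -0.20081059  0.125     ]
 block 1275 0.12255842244233017 ((0.47656580805778503, -0.20120126008987427), (0.13743960857391357, 0.1026737317442894), 3.653764486312866)
 shaker 2628 ((0.493259072303772, -0.19902780652046204), (0.23149999976158142, 0.20094595849514008), 3.2970917224884033)
side bar 259 [0.4983 0.1428 0.1066] 0.1187 ((0.49837785959243774, 0.14573320746421814), (0.02566291205585003, 0.09236471354961395), 52.43116760253906) yaw -38.49929559647552
 holder [0.49724575 0.14061955] ((0.4990800619125366, 0.1454751193523407), (0.06747263669967651, 0.060174811631441116), 86.12811279296875)
 well ray [ 0.4767095  -0.20682036  0.125     ]
 block 1791 0.12347931076312535 ((0.47581061720848083, -0.20664100348949432), (0.13063539564609528, 0.10558918118476868), 3.0630481243133545)
 shaker 3717 ((0.4902799129486084, -0.20772260427474976), (0.22998307645320892, 0.2039579153060913), 3.193378210067749)
```

```bash
cat > goto.py <<'E'
# prints remaining shift to a world target in tool-axis full-scale units
import sys; from h import *
x,y,z,yaw=map(float,sys.argv[1:5]); s=r.get_state()
a=np.radians(s["eef_rot"][2]); p=s["tcp_pos"]; d=np.array([x,y,z])-p
print("t%.2f"%s["time_s"],"pos",p.round(4),"rot",s["eef_rot"].round(2),"j6 %.1f"%s["joints"][5],"F",s["contact_force"].round(1),"Mz %.3f"%s["moment"][2],"w %.4f"%s["gripper_width"])
print("need x %.2f y %.2f z %.2f (tool units now)"%((np.cos(a)*d[0]+np.sin(a)*d[1])/.025,(np.sin(a)*d[0]-np.cos(a)*d[1])/.025,-d[2]/.025),
 "yaw %.2f"%(-((yaw-s["eef_rot"][2]+180)%360-180)/4))
E
python3 -m inch '[{"yaw":1},{"yaw":1},{"yaw":1},{"yaw":1},{"yaw":1}]' 1 20; python3 -m inch '[{"yaw":0.8}]';python3 goto.py 0.5005 0.149 0.2 -38.5
```

```text
t0.15 pos [0.1844 0.649  0.2368] rot [ 1.7993e+02 -1.0000e-02 -1.5860e+01] j6 -16.5 F [-0.2 -0.7 -0.1] Mz -0.008 w 0.0876
need x 17.63 y 15.78 z 1.47 (tool units now) yaw 5.66validation failed for argument at $[0]...
validation failed for argument at $[0]...
```

```bash
python3 -m inch '[{"x":0,"y":0,"z":0,"yaw":1},{"x":0,"y":0,"z":0,"yaw":1},{"x":0,"y":0,"z":0,"yaw":1},{"x":0,"y":0,"z":0,"yaw":1},{"x":0,"y":0,"z":0,"yaw":1}]' 1 20; python3 goto.py 0.5005 0.149 0.2 -38.5
```

```text
time_s: 0.57
tcp_pos: [0.1841, 0.648, 0.2347]
eef_rot: [179.7, -0.1, -36.6]
contact_force: [0.6, -0.0, 0.2]
gripper_width: 0.0875
t0.57 pos [0.1841 0.648  0.2347] rot [ 1.7974e+02 -1.3000e-01 -3.6600e+01] j6 -37.2 F [ 0.6 -0.   0.2] Mz -0.029 w 0.0875
need x 22.06 y 8.48 z 1.39 (tool units now) yaw 0.48
```

```bash
python3 -m inch '[{"x":1,"y":0.38,"z":0,"yaw":0.2},{"x":1,"y":0.38,"z":0,"yaw":0.2},{"x":1,"y":0.38,"z":0,"yaw":0},{"x":1,"y":0.38,"z":0,"yaw":0},{"x":1,"y":0.38,"z":0,"yaw":0}]' >/dev/null
python3 -m inch '[{"x":1,"y":0.38,"z":0,"yaw":0},{"x":1,"y":0.38,"z":0,"yaw":0},{"x":1,"y":0.38,"z":0,"yaw":0},{"x":1,"y":0.38,"z":0,"yaw":0},{"x":1,"y":0.38,"z":0,"yaw":0}]' >/dev/null
python3 -m inch '[{"x":1,"y":0.38,"z":0,"yaw":0},{"x":1,"y":0.38,"z":0,"yaw":0},{"x":1,"y":0.38,"z":0,"yaw":0},{"x":1,"y":0.38,"z":0,"yaw":0},{"x":1,"y":0.38,"z":0,"yaw":0}]' >/dev/null
python3 goto.py 0.5005 0.149 0.2 -38.5
```

```text
t1.82 pos [0.3937 0.289  0.2319] rot [179.34  -0.28 -38.23] j6 -7.9 F [ 0.3  0.1 -1. ] Mz -0.031 w 0.0879
need x 6.82 y 1.76 z 1.28 (tool units now) yaw 0.07
```

```bash
python3 -m inch '[{"x":1,"y":0.26,"z":0.1,"yaw":0},{"x":1,"y":0.26,"z":0.1,"yaw":0},{"x":1,"y":0.26,"z":0.1,"yaw":0},{"x":1,"y":0.26,"z":0.1,"yaw":0},{"x":0.5,"y":0.1,"z":0,"yaw":0}]' >/dev/null
python3 -m inch '[{"x":0,"y":0,"z":0,"yaw":0}]'
python3 - <<'E'
from h import *
print(r.get_state()["joints"].round(2))
i,im,d=cap("wrist"); cv2.imwrite("pics/b_wrist.png",im[...,::-1])
W=cloud(i,d);P=W.reshape(-1,3)
b=P[(P[:,2]>0.108)&(P[:,2]<0.125)&(np.hypot(P[:,0]-.5,P[:,1]-.15)<.08)]
print(len(b),cv2.minAreaRect(b[:,:2].astype(np.float32)),np.median(b[:,2]))
E
python3 goto.py 0.5005 0.149 0.2 -38.5
```

```text
time_s: 2.32
tcp_pos: [0.4676, 0.1875, 0.2224]
eef_rot: [179.3, -0.3, -38.4]
contact_force: [-0.0, -0.4, 0.9]
gripper_width: 0.0878
[ 44.49   5.24 -21.64   0.37 -63.75   6.95]
4108 ((0.4970809519290924, 0.15050123631954193), (0.01824219711124897, 0.08909941464662552), 51.44084167480469) 0.11531404206349208
t2.37 pos [0.467  0.1881 0.2223] rot [179.33  -0.23 -38.4 ] j6 6.9 F [ 0.2 -0.1 -0.8] Mz 0.029 w 0.0877
need x 2.02 y 0.39 z 0.89 (tool units now) yaw 0.02
```

View pics/b_wrist.png

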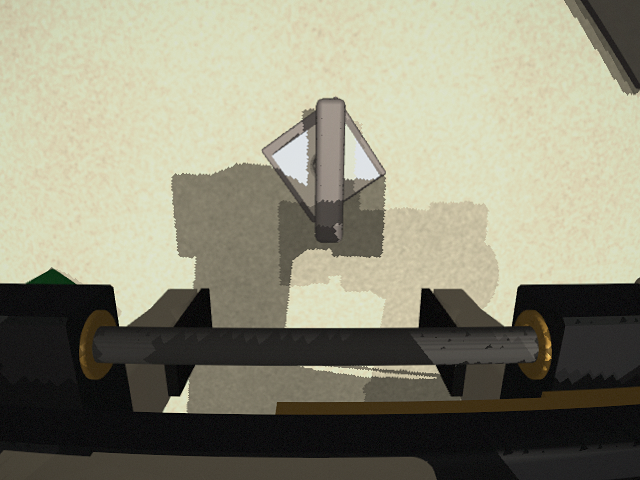

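The wrist view shows the bar vertical in the image, at column 330 and rows 97–242. It's already square to the jaws. Depth puts its centre at (0.4971, 0.1505), yaw −38.6.

```bash
python3 -m inch '[{"x":0.9,"y":0.15,"z":0.3,"yaw":0},{"x":0.8,"y":0.14,"z":0.3,"yaw":0},{"x":0,"y":0,"z":0,"yaw":0}]' >/dev/null
python3 goto.py 0.4971 0.1505 0.095 -38.56
```

```text
t2.62 pos [0.4959 0.1566 0.2075] rot [179.43  -0.22 -38.3 ] j6 12.1 F [-0.1 -0.3  0.3] Mz -0.005 w 0.0873
need x 0.19 y 0.16 z 4.50 (tool units now) yaw 0.06
```

```bash
python3 -m inch '[{"x":0.2,"y":0.16,"z":0.9,"yaw":0.06},{"x":0,"y":0,"z":0.9,"yaw":0},{"x":0,"y":0,"z":0.9,"yaw":0},{"x":0,"y":0,"z":0.8,"yaw":0},{"x":0,"y":0,"z":0,"yaw":0}]' >/dev/null
python3 goto.py 0.4971 0.1505 0.095 -38.56
```

```text
t3.03 pos [0.4968 0.1529 0.1189] rot [179.7   -0.27 -38.54] j6 12.2 F [-1.1 -0.3 -0.9] Mz -0.092 w 0.0875
need x 0.07 y 0.07 z 0.95 (tool units now) yaw 0.01
```

```bash
python3 -m inch '[{"x":0.07,"y":0.07,"z":0.5,"yaw":0},{"x":0,"y":0.02,"z":0.45,"yaw":0},{"x":0,"y":0,"z":0,"yaw":0}]' >/dev/null
python3 goto.py 0.4971 0.1505 0.095 -38.56
python3 - <<'E'
from h import *
i,im,d=cap("wrist"); cv2.imwrite("pics/c_wrist.png",im[...,::-1])
P=cloud(i,d).reshape(-1,3)
b=P[(P[:,2]>0.108)&(P[:,2]<0.12)&(np.hypot(P[:,0]-.497,P[:,1]-.15)<.06)]
print(len(b),cv2.minAreaRect(b[:,:2].astype(np.float32)),np.median(b[:,2]))
E
```

```text
t3.28 pos [0.4963 0.1523 0.0962] rot [179.7   -0.3  -38.37] j6 12.3 F [-0.4  0.   0.4] Mz 0.016 w 0.0877
need x 0.07 y 0.04 z 0.05 (tool units now) yaw 0.05
9488 ((0.4997614026069641, 0.14524878561496735), (0.09823863953351974, 0.07535302639007568), 86.12320709228516) 0.11528852047040089
```

View pics/c_wrist.png

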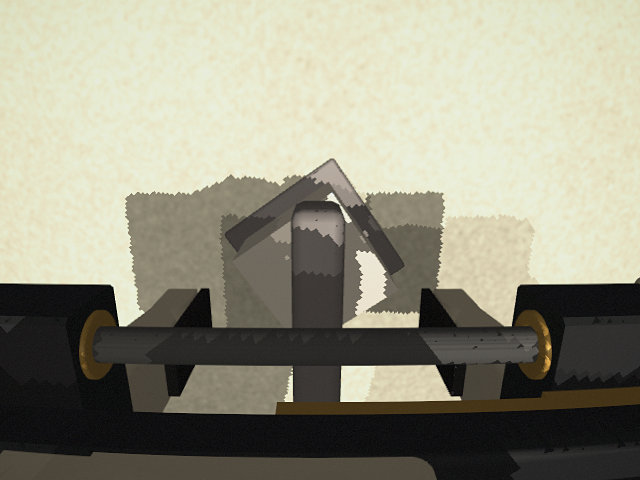

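The bar spans columns 293–344, centred at 318, against a jaw centre of about 316. That's within 1 mm, and the clearances are good, so I close on it.

```bash
python3 -m inch '[{"x":0.07,"y":0.04,"z":0,"yaw":0},{"x":0,"y":0,"z":0,"yaw":0}]' >/dev/null; python3 -m inch '[{"x":0,"y":0,"z":0,"yaw":0},{"x":0,"y":0,"z":0,"yaw":0},{"x":0,"y":0,"z":0,"yaw":0},{"x":0,"y":0,"z":0,"yaw":0},{"x":0,"y":0,"z":0,"yaw":0}]' -1 45; python3 -m inch '[{"x":0,"y":0,"z":0,"yaw":0},{"x":0,"y":0,"z":0,"yaw":0},{"x":0,"y":0,"z":0,"yaw":0},{"x":0,"y":0,"z":0,"yaw":0},{"x":0,"y":0,"z":0,"yaw":0}]'
python3 goto.py 0.4971 0.1505 0.095 -38.56
```

```text
time_s: 3.92
tcp_pos: [0.5, 0.1534, 0.1032]
eef_rot: [-179.8, -0.5, -38.2]
contact_force: [0.0, -0.9, -0.1]
gripper_width: 0.0598
time_s: 4.33
tcp_pos: [0.4999, 0.1532, 0.1032]
eef_rot: [-179.8, -0.5, -38.3]
contact_force: [-0.9, 0.7, -0.3]
gripper_width: 0.0264
t4.33 pos [0.4999 0.1532 0.1032] rot [-179.81   -0.49  -38.26] j6 12.5 F [-0.9  0.7 -0.3] Mz 0.054 w 0.0264
need x -0.02 y 0.16 z 0.33 (tool units now) yaw 0.08
```

```bash
python3 -m inch '[{"x":0,"y":0.1,"z":0,"yaw":0},{"x":0,"y":0.06,"z":0.3,"yaw":0.05},{"x":0,"y":0,"z":0,"yaw":0},{"x":0,"y":0,"z":0,"yaw":0}]' -0.2; 
python3 goto.py 0.4971 0.1505 0.095 -38.56
```

```text
time_s: 4.67
tcp_pos: [0.4971, 0.1496, 0.0947]
eef_rot: [-179.8, -0.5, -38.5]
contact_force: [0.3, 0.5, -0.1]
gripper_width: 0.0347
t4.67 pos [0.4971 0.1496 0.0947] rot [-179.82   -0.48  -38.48] j6 12.3 F [ 0.3  0.5 -0.1] Mz 0.010 w 0.0347
need x -0.02 y -0.03 z -0.01 (tool units now) yaw 0.02
```

```bash
python3 -m inch '[{"x":0,"y":-0.03,"z":0,"yaw":0},{"x":0,"y":0,"z":0,"yaw":0},{"x":0,"y":0,"z":0,"yaw":0},{"x":0,"y":0,"z":0,"yaw":0},{"x":0,"y":0,"z":0,"yaw":0}]' -1 45; 
python3 goto.py 0.4971 0.1505 0.095 -38.56
```

```text
time_s: 5.08
tcp_pos: [0.4974, 0.1501, 0.0943]
eef_rot: [-179.9, -0.5, -38.5]
contact_force: [-0.4, 0.5, -1.1]
gripper_width: 0.0176
t5.08 pos [0.4974 0.1501 0.0943] rot [-179.88   -0.46  -38.49] j6 12.3 F [-0.4  0.5 -1.1] Mz 0.055 w 0.0176
need x -0.02 y -0.01 z -0.03 (tool units now) yaw 0.02
```

```bash
python3 -m inch '[{"x":0,"y":0,"z":-0.4,"yaw":0},{"x":0,"y":0,"z":-0.7,"yaw":0},{"x":0,"y":0,"z":-0.7,"yaw":0},{"x":0,"y":0,"z":0,"yaw":0}]'; 
python3 goto.py 0.476 -0.204 0.235 -38.56
```

```text
time_s: 5.42
tcp_pos: [0.4981, 0.151, 0.1419]
eef_rot: [-179.8, -0.5, -38.5]
contact_force: [1.1, 0.8, -0.6]
gripper_width: 0.0176
t5.42 pos [0.4981 0.151  0.1419] rot [-179.83   -0.5   -38.46] j6 12.4 F [ 1.1  0.8 -0.6] Mz -0.001 w 0.0176
need x 8.14 y 11.67 z -3.73 (tool units now) yaw 0.03
```

```bash
python3 -m inch '[{"x":0,"y":0,"z":-1,"yaw":0},{"x":0,"y":0,"z":-1,"yaw":0},{"x":0,"y":0,"z":-1,"yaw":0},{"x":0,"y":0.5,"z":-0.7,"yaw":0},{"x":0.5,"y":1,"z":0,"yaw":0}]' >/dev/null
python3 -m inch '[{"x":0.5,"y":1,"z":0,"yaw":0},{"x":0.5,"y":1,"z":0,"yaw":0},{"x":0.5,"y":1,"z":0,"yaw":0},{"x":0.5,"y":1,"z":0,"yaw":0},{"x":0.5,"y":1,"z":0,"yaw":0}]' >/dev/null
python3 goto.py 0.476 -0.204 0.235 -38.56
```

```text
t6.25 pos [ 0.4516 -0.0254  0.241 ] rot [-179.72   -0.46  -38.1 ] j6 29.7 F [ 0.1  0.5 -2.5] Mz 0.009 w 0.0178
need x 5.17 y 5.02 z 0.24 (tool units now) yaw 0.11
```

```bash
python3 -m inch '[{"x":0.5,"y":1,"z":0,"yaw":0.1},{"x":0.5,"y":1,"z":0,"yaw":0},{"x":0.5,"y":1,"z":0,"yaw":0},{"x":0.5,"y":1,"z":0,"yaw":0},{"x":0.3,"y":0.5,"z":0,"yaw":0}]' >/dev/null
python3 -m inch '[{"x":0,"y":0,"z":0,"yaw":0},{"x":0,"y":0,"z":0,"yaw":0}]'
python3 - <<'E'
from h import *
import pickle
i,im,d=cap("wrist"); cv2.imwrite("pics/d_wrist.png",im[...,::-1]);pickle.dump((i,im,d),open("w1.pkl","wb"))
W=cloud(i,d)
T=np.linalg.inv(np.array(i["pose"]))
p=T[:3,:3]@np.array([.476,-.204,.125])+T[:3,3]; K=np.array(i["mtx"]);print("expected px",K@(p/p[2]))
E
python3 goto.py 0.476 -0.204 0.235 -38.56
```

```text
time_s: 6.83
tcp_pos: [0.4196, -0.1588, 0.2411]
eef_rot: [-179.7, -0.4, -38.8]
contact_force: [-0.6, 0.5, -2.0]
gripper_width: 0.0184
expected px [315.08952006 129.93664979   1.        ]
t6.88 pos [ 0.4197 -0.1585  0.2411] rot [-179.69   -0.35  -38.76] j6 46.6 F [-0.1 -1.1 -1.8] Mz 0.013 w 0.0182
need x 2.90 y 0.01 z 0.24 (tool units now) yaw -0.05
```

View pics/d_wrist.png

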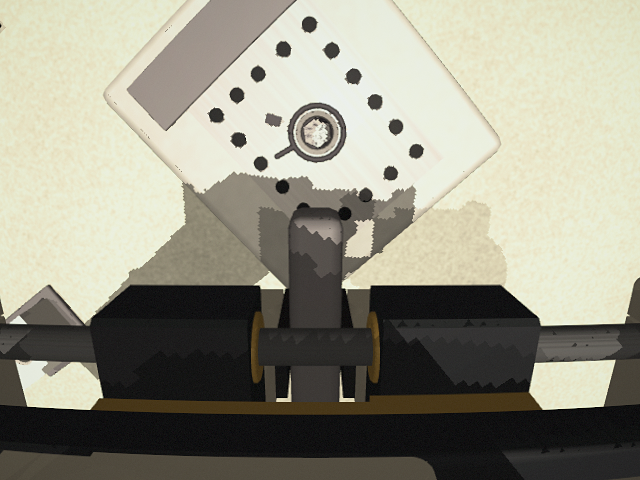

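The wrist view shows the well at (316,132), the pointer at the lower left (280,155) and the lug at (273,119). The pointer therefore has about 50° clockwise to go. I fit the ring for its centre.

Run:
```python
from h import *
import pickle
i,im,d=pickle.load(open("w1.pkl","rb"))
g=im.max(2); m=((g<110).astype(np.uint8))[95:170,280:352]
m=cv2.morphologyEx(m,cv2.MORPH_OPEN,np.ones((2,2),np.uint8))
n,l,st,c=cv2.connectedComponentsWithStats(m)
for k in range(1,n):
    if st[k,4]>100:
        cs,_=cv2.findContours((l==k).astype(np.uint8),cv2.RETR_CCOMP,cv2.CHAIN_APPROX_NONE)
        for q in cs:
            if len(q)>20:
                e=cv2.fitEllipse(q); u,v=e[0][0]+280,e[0][1]+95
                print(len(q),(round(u,1),round(v,1)),np.round(e[1],1),ray(i,u,v,.125).round(4),ray(i,u,v,.128).round(4))
b=cloud(i,d).reshape(-1,3)
t=b[(abs(b[:,2]-.125)<.006)&(np.hypot(b[:,0]-.476,b[:,1]+.204)<.03)];print(np.median(t,0))
```

```text
191 (315.6, 134.3) [55.9 66.5] [ 0.4741 -0.2028  0.125 ] [ 0.4741 -0.2028  0.128 ]
140 (317.6, 133.2) [48.8 50. ] [ 0.4738 -0.2042  0.125 ] [ 0.4738 -0.2042  0.128 ]
115 (317.5, 133.3) [29.8 31. ] [ 0.4738 -0.2042  0.125 ] [ 0.4738 -0.2042  0.128 ]
[ 0.47751559 -0.2046579   0.12581758]
```

```bash
python3 goto.py 0.4739 -0.2043 0.23 -38.56; python3 -m inch '[{"x":1,"y":0.03,"z":0.1,"yaw":0},{"x":1,"y":0.03,"z":0.1,"yaw":0},{"x":0.7,"y":0,"z":0,"yaw":0},{"x":0,"y":0,"z":0,"yaw":0}]'
python3 goto.py 0.4739 -0.2043 0.225 -38.56
```

```text
t6.88 pos [ 0.4197 -0.1585  0.2411] rot [-179.69   -0.35  -38.76] j6 46.6 F [-0.1 -1.1 -1.8] Mz 0.013 w 0.0182
need x 2.84 y 0.07 z 0.44 (tool units now) yaw -0.05
time_s: 7.22
tcp_pos: [0.4737, -0.1999, 0.2371]
eef_rot: [-179.6, -0.4, -38.5]
contact_force: [1.8, 0.5, 0.3]
gripper_width: 0.0175
t7.22 pos [ 0.4737 -0.1999  0.2371] rot [-179.56   -0.42  -38.48] j6 52.6 F [1.8 0.5 0.3] Mz -0.018 w 0.0175
need x 0.12 y 0.13 z 0.48 (tool units now) yaw 0.02
```

```bash
python3 -m inch '[{"x":0.12,"y":0.13,"z":0.2,"yaw":0},{"x":0,"y":0,"z":0.2,"yaw":0},{"x":0,"y":0,"z":0,"yaw":0},{"x":0,"y":0,"z":0,"yaw":0}]' >/dev/null
python3 goto.py 0.4739 -0.2043 0.215 -38.56
```

```text
t7.55 pos [ 0.4738 -0.2018  0.2249] rot [-179.6    -0.27  -38.35] j6 53.0 F [ 0.7 -0.  -2. ] Mz -0.024 w 0.0177
need x 0.06 y 0.08 z 0.40 (tool units now) yaw 0.05
```

```bash
python3 -m inch '[{"x":0.08,"y":0.1,"z":0,"yaw":0.05},{"x":0,"y":0,"z":0,"yaw":0}]' >/dev/null
python3 goto.py 0.4739 -0.2043 0.215 -38.56
python3 - <<'E'
from h import *
for n,(u,v) in [("side",(279,303)),("scene",(297,163))]:
    i,im,d=cap(n); c=im[v-80:v+40,u-60:u+60,::-1]
    cv2.imwrite(f"pics/e_{n}.png",cv2.resize(c,None,fx=3.3,fy=3.3,interpolation=cv2.INTER_CUBIC))
a=cv2.imread("pics/e_side.png");b=cv2.imread("pics/e_scene.png");cv2.imwrite("pics/e_both.png",np.hstack([a,b]))
E
```

```text
t7.72 pos [ 0.4732 -0.2042  0.225 ] rot [-179.6    -0.25  -38.48] j6 53.2 F [ 0.1  0.  -1.4] Mz -0.001 w 0.0179
need x 0.03 y -0.02 z 0.40 (tool units now) yaw 0.02
```

View pics/e_both.png

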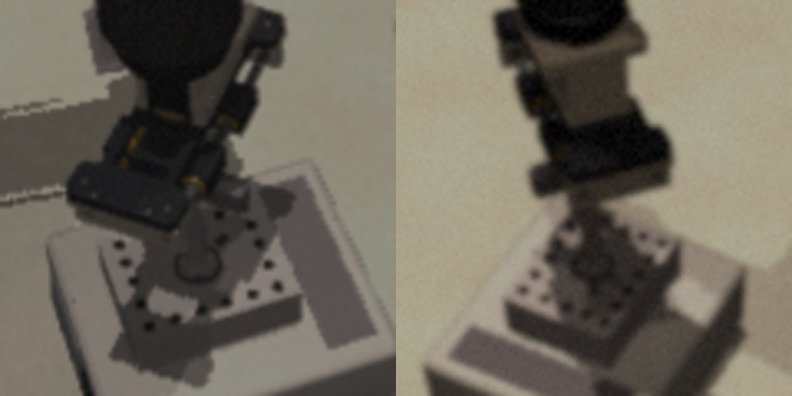

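Both crops show the shank hanging just over the ring. I lower it in.

```bash
python3 -m inch '[{"x":0.03,"y":0,"z":0.3,"yaw":0},{"x":0,"y":0,"z":0.3,"yaw":0},{"x":0,"y":0,"z":0.2,"yaw":0},{"x":0,"y":0,"z":0,"yaw":0}]' >/dev/null
python3 goto.py 0.4739 -0.2043 0.185 -38.56
```

```text
t8.15 pos [ 0.474  -0.2045  0.2038] rot [-179.51   -0.35  -38.5 ] j6 53.3 F [-0.1  1.1 -1.4] Mz -0.015 w 0.0179
need x -0.01 y -0.00 z 0.75 (tool units now) yaw 0.01
```

```bash
python3 -m inch '[{"x":0,"y":0,"z":0.3,"yaw":0},{"x":0,"y":0,"z":0.25,"yaw":0},{"x":0,"y":0,"z":0,"yaw":0}]' >/dev/null
python3 goto.py 0.4739 -0.2043 0.185 -38.56;python3 -m inch '[{"x":0,"y":0,"z":0.2,"yaw":0},{"x":0,"y":0,"z":0.15,"yaw":0},{"x":0,"y":0,"z":0,"yaw":0}]' >/dev/null
python3 goto.py 0.4739 -0.2043 0.1733 -38.56
```

```text
t8.40 pos [ 0.4739 -0.2045  0.188 ] rot [-179.55   -0.29  -38.52] j6 53.3 F [ 0.6 -0.3 -1.8] Mz -0.024 w 0.0178
need x -0.00 y -0.01 z 0.12 (tool units now) yaw 0.01
t8.65 pos [ 0.4747 -0.2048  0.1793] rot [-179.55   -0.38  -38.48] j6 53.3 F [-0.5  1.  -1.1] Mz -0.033 w 0.0176
need x -0.04 y 0.00 z 0.24 (tool units now) yaw 0.02
```

```bash
python3 -m inch '[{"x":0,"y":0,"z":0.15,"yaw":0},{"x":0,"y":0,"z":0,"yaw":0}]' >/dev/null
python3 goto.py 0.4739 -0.2043 0.1733 -38.56;python3 -m inch '[{"x":0,"y":0,"z":0.12,"yaw":0},{"x":0,"y":0,"z":0,"yaw":0}]' >/dev/null
python3 goto.py 0.4739 -0.2043 0.1733 -38.56
```

```text
t8.82 pos [ 0.4753 -0.2052  0.1775] rot [-179.55   -0.5   -38.44] j6 53.3 F [-1.5  1.9 -7.4] Mz -0.027 w 0.0177
need x -0.07 y 0.01 z 0.17 (tool units now) yaw 0.03
t8.98 pos [ 0.4763 -0.2058  0.1772] rot [-179.53   -0.68  -38.38] j6 53.3 F [-2.2  1.9 -3.5] Mz -0.031 w 0.0177
need x -0.11 y 0.01 z 0.16 (tool units now) yaw 0.05
```

```bash
python3 -m inch '[{"x":-0.08,"y":0,"z":0,"yaw":0.5},{"x":0,"y":0,"z":0.05,"yaw":0.5}]' >/dev/null
python3 goto.py 0.4739 -0.2043 0.1733 -38.56;python3 -m inch '[{"x":-0.04,"y":0,"z":0.05,"yaw":0.5},{"x":0,"y":0,"z":0.05,"yaw":0.5}]' >/dev/null
python3 goto.py 0.4739 -0.2043 0.1733 -38.56
```

```text
t9.15 pos [ 0.476  -0.2053  0.1769] rot [-179.44   -0.86  -42.38] j6 49.1 F [-2.4 -0.3 13.4] Mz 0.081 w 0.0175
need x -0.09 y 0.03 z 0.15 (tool units now) yaw -0.95
t9.32 pos [ 0.4762 -0.2059  0.1769] rot [-179.39   -1.02  -46.47] j6 44.8 F [-5.3  2.8 13.2] Mz 0.124 w 0.0179
need x -0.11 y 0.02 z 0.14 (tool units now) yaw -1.98
```

```bash
python3 -m inch '[{"x":-0.12,"y":0,"z":-0.05,"yaw":0},{"x":-0.05,"y":0,"z":0,"yaw":0}]' >/dev/null
python3 goto.py 0.4739 -0.2043 0.1733 -38.56;python3 -m inch '[{"x":-0.06,"y":0,"z":0.02,"yaw":0.7},{"x":-0.03,"y":0,"z":0.03,"yaw":0.7}]' >/dev/null
python3 goto.py 0.4739 -0.2043 0.1733 -38.56
```

```text
t9.48 pos [ 0.4736 -0.2033  0.1774] rot [-179.37   -1.11  -46.58] j6 44.3 F [ 3.  -5.2 -5. ] Mz -0.038 w 0.0176
need x 0.03 y 0.02 z 0.16 (tool units now) yaw -2.00
t9.65 pos [ 0.4739 -0.2035  0.1772] rot [-179.24   -1.36  -52.08] j6 38.5 F [-1.5 -2.7  5.4] Mz 0.064 w 0.0180
need x 0.02 y 0.02 z 0.16 (tool units now) yaw -3.38
```

```bash
python3 -m inch '[{"x":0,"y":0,"z":0.05,"yaw":0.7},{"x":-0.03,"y":0,"z":0.05,"yaw":0.7},{"x":0,"y":0,"z":0.05,"yaw":0.7}]' >/dev/null
python3 goto.py 0.4739 -0.2043 0.1733 -38.56;python3 -m inch '[{"x":-0.03,"y":0,"z":0.05,"yaw":0.7},{"x":-0.03,"y":0,"z":0.05,"yaw":0.7},{"x":0,"y":0,"z":0.05,"yaw":0.7}]' >/dev/null
python3 goto.py 0.4739 -0.2043 0.1733 -38.56
python3 - <<'E'
from h import *
print(r.get_state()["joints"].round(1))
i,im,d=cap("side");W=cloud(i,d);P=W.reshape(-1,3)
u,v=279,303
cv2.imwrite("pics/f_side.png",cv2.resize(im[v-50:v+40,u-60:u+60,::-1],None,fx=6,fy=6,interpolation=cv2.INTER_CUBIC))
E
```

```text
t9.90 pos [ 0.4743 -0.2043  0.1771] rot [-179.03   -1.48  -60.63] j6 29.7 F [-5.3  2.7 11.5] Mz 0.158 w 0.0179
need x -0.01 y 0.01 z 0.15 (tool units now) yaw -5.52
t10.15 pos [ 0.4739 -0.2039  0.1771] rot [-178.77   -1.52  -69.2 ] j6 20.9 F [-5.1  2.5 10.5] Mz 0.125 w 0.0177
need x 0.02 y 0.01 z 0.15 (tool units now) yaw -7.66
[ -0.7   7.3 -26.1   1.2 -54.9  20.9]
```

View pics/f_side.png

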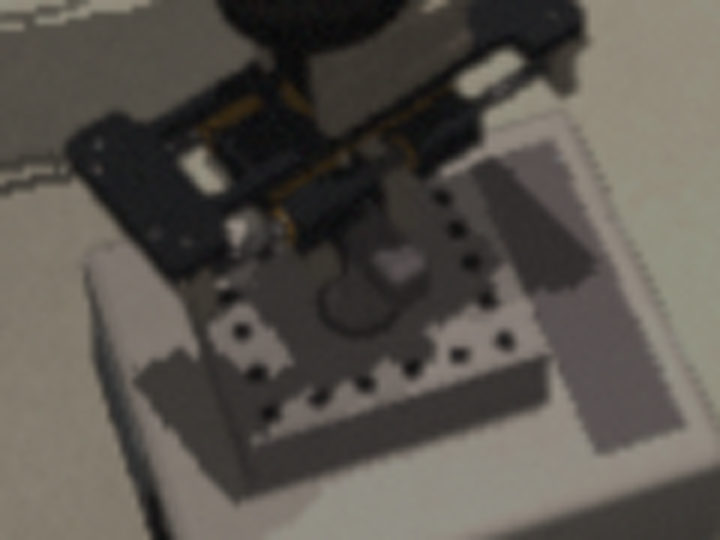

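The side crop shows the shank in the ring, but shadow hides the pointer. To tell whether the key is seated, I measure the bar top's height directly, before insertion and now.

Run:
```python
from h import *
import pickle
def bar(i,d,t):
    W=cloud(i,d); q=W[225:290,300:335]; print("bar px z med",np.nanmedian(q[...,2]).round(4), "rows",np.nanmedian(q[...,2],axis=1)[::12].round(4),t,"d",np.median(d[225:290,300:335]).round(4))
i,im,d=pickle.load(open("w1.pkl","rb")); bar(i,d,.2411)
s=r.get_state();i,im,d=cap("wrist");pickle.dump((i,im,d),open("w2.pkl","wb"));cv2.imwrite("pics/g_wrist.png",im[...,::-1]); bar(i,d,s["tcp_pos"][2])
```

```text
bar px z med 0.2624 rows [0.2614 0.2626 0.2624 0.2625 0.2626 0.2624] 0.2411 d 0.1327
bar px z med 0.1987 rows [0.1982 0.1992 0.1988 0.1989 0.1988 0.1988] 0.17708576512410748 d 0.133
```

View pics/g_wrist.png

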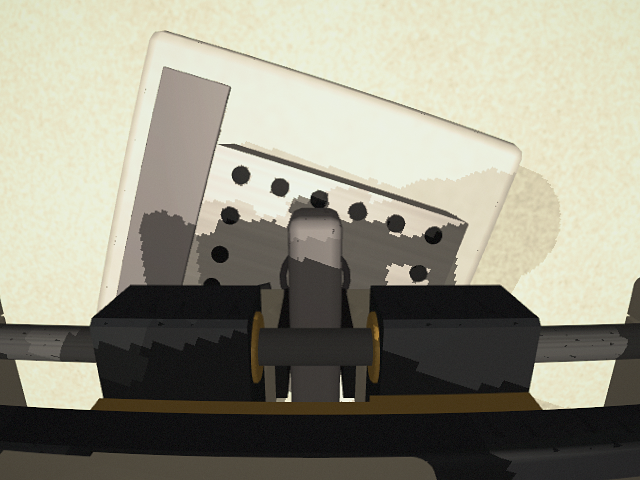

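The bar top at 0.1987 puts the tip about 4 mm above the socket floor. That is already below the misaligned stop, so the key is in the socket but not fully home. I ease it back within the free play and press.

```bash
python3 -m inch '[{"x":0,"y":0,"z":-0.04,"yaw":-0.7},{"x":0,"y":0,"z":0,"yaw":-0.7},{"x":0,"y":0,"z":0.1,"yaw":-0.2},{"x":0,"y":0,"z":0.15,"yaw":0}]' >/dev/null
python3 goto.py 0.4739 -0.2043 0.1733 -69.2
python3 -m inch '[{"x":0,"y":0,"z":0.2,"yaw":0},{"x":0,"y":0,"z":0.2,"yaw":0}]' >/dev/null
python3 goto.py 0.4739 -0.2043 0.1733 -69.2
```

```text
t10.58 pos [ 0.4758 -0.2051  0.1762] rot [-178.79   -1.97  -62.26] j6 27.7 F [-8.6  0.9 33.8] Mz -0.157 w 0.0177
need x -0.06 y 0.05 z 0.12 (tool units now) yaw 1.73
t10.75 pos [ 0.4792 -0.2085  0.1751] rot [-178.61   -2.59  -61.97] j6 27.7 F [-15.7   4.5  41.7] Mz -0.122 w 0.0181
need x -0.25 y 0.11 z 0.07 (tool units now) yaw 1.81
```

```bash
python3 -m inch '[{"x":-0.25,"y":0.05,"z":-0.12,"yaw":0},{"x":-0.15,"y":0.05,"z":0,"yaw":0},{"x":-0.05,"y":0,"z":0,"yaw":0}]' >/dev/null
python3 goto.py 0.4739 -0.2043 0.1773 -69.2
python3 - <<'E'
from h import *
import pickle
i,im,d=cap("wrist");W=cloud(i,d); q=W[225:290,300:335];print(np.nanmedian(q[...,2],axis=1)[::8].round(4))
q=W[190:220,180:290].reshape(-1,3);print(np.nanpercentile(q[:,2],[20,50,80]))
s=r.get_state();print(s["moment"],s["joints"].round(1))
E
```

```text
t11.00 pos [ 0.4715 -0.2013  0.1774] rot [-178.6    -2.78  -61.94] j6 26.6 F [ 3.5 -9.4 -7.8] Mz -0.057 w 0.0176
need x 0.15 y -0.03 z 0.00 (tool units now) yaw 1.81
[0.2002 0.2008 0.2007 0.2006 0.2005 0.2003 0.2003 0.2001 0.1999]
[0.08868873 0.12548997 0.12614289]
[-3.07464235 -1.24135036 -0.11623067] [  0.2   6.3 -27.7   2.3 -53.5  26.6]
```

The key has jammed from the tool tilting: the bar leans about 2.5°, the limit the well allows. I let go so it can straighten and drop, then measure again.

```bash
python3 -m inch '[{"x":0.08,"y":0,"z":0,"yaw":0.8},{"x":0,"y":0,"z":0,"yaw":0}]' >/dev/null
python3 -m inch '[{"x":0,"y":0,"z":0,"yaw":0},{"x":0,"y":0,"z":0,"yaw":0},{"x":0,"y":0,"z":0,"yaw":0},{"x":0,"y":0,"z":0,"yaw":0}]' -0.2
python3 goto.py 0.4739 -0.2043 0.1773 -69.2
python3 - <<'E'
from h import *
i,im,d=cap("wrist");W=cloud(i,d); q=W[225:290,300:335];print(np.nanmedian(q[...,2],axis=1)[::8].round(4))
q=W[190:220,180:290].reshape(-1,3);print(np.nanpercentile(q[:,2],[50,80]))
E
```

```text
time_s: 11.55
tcp_pos: [0.4731, -0.2027, 0.1773]
eef_rot: [-178.4, -2.8, -64.9]
contact_force: [-0.6, -0.2, -0.5]
gripper_width: 0.0339
t11.55 pos [ 0.4731 -0.2027  0.1773] rot [-178.38   -2.76  -64.87] j6 23.8 F [-0.6 -0.2 -0.5] Mz 0.042 w 0.0339
need x 0.07 y -0.00 z 0.00 (tool units now) yaw 1.08
[0.1994 0.1999 0.2002 0.2    0.1998 0.1998 0.1998 0.1995 0.1996]
[0.12546405 0.12615796]
```

```bash
python3 -m inch '[{"x":0,"y":0,"z":0,"yaw":0},{"x":0,"y":0,"z":0,"yaw":0},{"x":0,"y":0,"z":0,"yaw":0},{"x":0,"y":0,"z":0,"yaw":0}]' -1 45 >/dev/null
python3 goto.py 0.4739 -0.2043 0.1773 -69.2
python3 -m inch '[{"x":0.15,"y":-0.15,"z":-0.05,"yaw":0},{"x":0.15,"y":-0.15,"z":0,"yaw":0},{"x":0.15,"y":-0.15,"z":0,"yaw":0}]' >/dev/null
python3 goto.py 0.4739 -0.2043 0.1773 -69.2
```

```text
t11.93 pos [ 0.4728 -0.2028  0.1773] rot [-178.42   -2.76  -64.82] j6 23.8 F [-1.  -0.7  0.5] Mz 0.006 w 0.0178
need x 0.07 y -0.01 z -0.00 (tool units now) yaw 1.09
t12.18 pos [ 0.4786 -0.2077  0.1769] rot [-179.34   -2.19  -64.9 ] j6 24.6 F [-12.5   3.4  12.5] Mz -0.107 w 0.0181
need x -0.20 y 0.11 z -0.02 (tool units now) yaw 1.08
```

```bash
python3 -m inch '[{"x":0.25,"y":-0.12,"z":-0.08,"yaw":0},{"x":0.25,"y":-0.1,"z":-0.08,"yaw":0},{"x":0.25,"y":-0.1,"z":-0.05,"yaw":0}]' >/dev/null
python3 goto.py 0.4739 -0.2043 0.1773 -69.2
```

```text
t12.43 pos [ 0.4809 -0.2137  0.1767] rot [179.65  -0.72 -65.16] j6 26.3 F [-16.9  31.6  21.4] Mz -0.095 w 0.0177
need x -0.46 y 0.10 z -0.02 (tool units now) yaw 1.01
```

The tool is near upright again. I release, recentre over the well and measure the bar height.

```bash
python3 -m inch '[{"x":-0.15,"y":0.03,"z":0,"yaw":0},{"x":0,"y":0,"z":0,"yaw":0},{"x":0,"y":0,"z":0,"yaw":0},{"x":0,"y":0,"z":0,"yaw":0}]' -0.2 >/dev/null
python3 goto.py 0.4739 -0.2043 0.1773 -65
python3 - <<'E'
from h import *
import pickle
i,im,d=cap("wrist");pickle.dump((i,im,d),open("w3.pkl","wb"));W=cloud(i,d);P=W.reshape(-1,3)
q=W[225:290,300:335];print(np.nanmedian(q[...,2],axis=1)[::8].round(4))
b=P[(P[:,2]>.19)&(P[:,2]<.206)&(np.hypot(P[:,0]-.474,P[:,1]+.204)<.06)]
for z0 in (.125,.085,0.):
    t=P[(abs(P[:,2]-z0)<.006)]; print(z0,len(t),np.median(t[:,2]).round(4))
cv2.imwrite("pics/h_wrist.png",im[...,::-1])
E
```

```text
t12.77 pos [ 0.479  -0.2094  0.1763] rot [179.61  -0.57 -65.13] j6 26.0 F [ 0.3  0.7 -0.3] Mz 0.064 w 0.0339
need x -0.27 y 0.10 z -0.04 (tool units now) yaw -0.03
[0.194  0.1965 0.1972 0.1972 0.1972 0.1975 0.1977 0.1977 0.1978]
0.125 23014 0.1257
0.085 51000 0.0859
0.0 115383 0.0007
```

View pics/h_wrist.png

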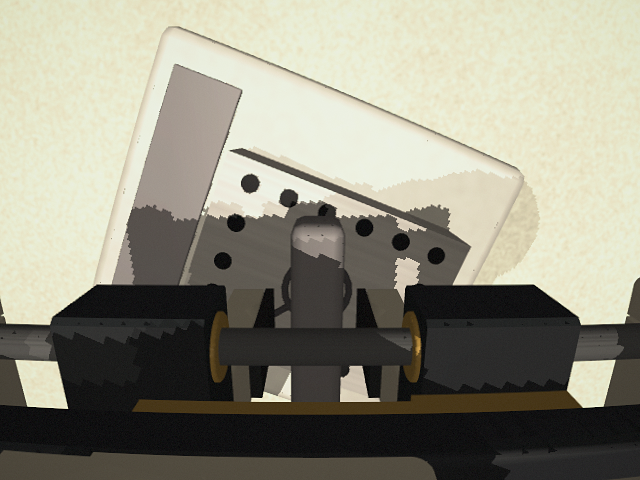

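The wrist camera reads about 0.8 mm high on the table, shaker and block. Corrected, the key is in the socket, leaning about 2°, with its tip 2–3 mm above the floor. The pointer appears to have turned with it. Now I recentre, regrip upright and seat it gently.

```bash
python3 -m inch '[{"x":-0.27,"y":0.1,"z":0,"yaw":0},{"x":0,"y":0,"z":0,"yaw":0}]' >/dev/null
python3 goto.py 0.4739 -0.2043 0.1763 -65
python3 -m inch '[{"x":0,"y":0,"z":0,"yaw":0},{"x":0,"y":0,"z":0,"yaw":0},{"x":0,"y":0,"z":0,"yaw":0},{"x":0,"y":0,"z":0,"yaw":0}]' -1 30 >/dev/null
python3 goto.py 0.4739 -0.2043 0.1763 -65
python3 - <<'E'
from h import *
i,im,d=cap("wrist");W=cloud(i,d)
q=W[225:290,300:335];print(np.nanmedian(q[...,2],axis=1)[::8].round(4))
E
```

```text
t12.98 pos [ 0.474  -0.2047  0.1762] rot [179.62  -0.61 -65.17] j6 25.4 F [ 0.1  0.1 -0.2] Mz -0.006 w 0.0350
need x -0.01 y -0.00 z -0.00 (tool units now) yaw -0.04
t13.32 pos [ 0.4746 -0.2044  0.1767] rot [179.76  -0.68 -65.14] j6 25.4 F [ 1.6  2.1 -2.1] Mz -0.083 w 0.0178
need x -0.02 y 0.03 z 0.02 (tool units now) yaw -0.04
[0.1974 0.1969 0.1973 0.1971 0.1975 0.1977 0.1977 0.1978 0.1981]
```

```bash
python3 -m inch '[{"x":-0.1,"y":0,"z":0,"yaw":0.5},{"x":-0.03,"y":0,"z":0.04,"yaw":-0.7},{"x":0,"y":0,"z":0.04,"yaw":-0.7},{"x":0,"y":0,"z":0.04,"yaw":0.5},{"x":0,"y":0,"z":0.04,"yaw":0.4}]' -1 15 >/dev/null
python3 goto.py 0.4739 -0.2043 0.1733 -65
python3 - <<'E'
from h import *
i,im,d=cap("wrist");W=cloud(i,d)
q=W[225:290,300:335];print(np.nanmedian(q[...,2],axis=1)[::8].round(4))
E
```

```text
t13.78 pos [ 0.4755 -0.2033  0.1764] rot [179.86  -1.   -64.92] j6 25.1 F [-1.7  1.   7.6] Mz 0.068 w 0.0180
need x 0.01 y 0.08 z 0.13 (tool units now) yaw 0.02
[0.1972 0.1973 0.1977 0.1977 0.1977 0.1976 0.1978 0.1978 0.1979]
```

```bash
cat > st.py <<'E'
from h import *
s=r.get_state();print("t%.2f"%s["time_s"],s["tcp_pos"].round(4),s["eef_rot"].round(2),"F",s["contact_force"].round(1),"Mz %.3f"%s["moment"][2])
E
python3 -m inch '[{"x":0,"y":0.08,"z":-0.04,"yaw":0},{"x":0,"y":0,"z":0,"yaw":0}]' -1 40 >/dev/null;python3 st.py
python3 -m inch '[{"x":0,"y":0,"z":0,"yaw":-0.6}]' >/dev/null;python3 st.py
python3 -m inch '[{"x":0,"y":0,"z":0.03,"yaw":-0.6}]' >/dev/null;python3 st.py
python3 -m inch '[{"x":0,"y":0,"z":0.03,"yaw":-0.6}]' >/dev/null;python3 st.py
python3 -m inch '[{"x":0,"y":0,"z":0.03,"yaw":-0.6}]' >/dev/null;python3 st.py
python3 -m inch '[{"x":0,"y":0,"z":0.03,"yaw":-0.6}]' >/dev/null;python3 st.py
python3 -m inch '[{"x":0,"y":0,"z":0.03,"yaw":-0.6}]' >/dev/null;python3 st.py
```

```text
t14.00 [ 0.4747 -0.2033  0.1767] [-179.96   -0.97  -65.07] F [ 2.8  0.2 -0.9] Mz 0.070
t14.08 [ 0.4749 -0.2033  0.1767] [-179.98   -0.98  -62.7 ] F [ 0.4 -0.2  1.4] Mz -0.089
t14.17 [ 0.4751 -0.2036  0.1765] [179.98  -1.01 -60.19] F [-1.5  2.   9.8] Mz -0.177
t14.25 [ 0.4752 -0.2037  0.1765] [179.93  -1.03 -57.66] F [-1.3  2.5  9.3] Mz -0.121
t14.33 [ 0.4751 -0.2038  0.1766] [179.89  -1.04 -55.13] F [-1.8  4.3  6.6] Mz -0.096
t14.42 [ 0.4751 -0.2037  0.1766] [179.86  -1.04 -52.6 ] F [-1.3  3.3  6.8] Mz -0.068
t14.50 [ 0.4751 -0.2037  0.1766] [179.82  -1.04 -50.07] F [-1.3  3.6  6.3] Mz -0.148
```

```bash
python3 -m inch '[{"x":0,"y":0,"z":0.05,"yaw":-0.7},{"x":0,"y":0,"z":0.05,"yaw":-0.7}]' >/dev/null;python3 st.py
python3 -m inch '[{"x":-0.03,"y":0,"z":0.05,"yaw":-0.7},{"x":-0.03,"y":0,"z":0.05,"yaw":-0.7}]' >/dev/null;python3 st.py
python3 -m inch '[{"x":-0.03,"y":0,"z":0.05,"yaw":-0.7},{"x":-0.03,"y":0,"z":0.05,"yaw":-0.7}]' >/dev/null;python3 st.py
python3 - <<'E'
from h import *
i,im,d=cap("wrist");cv2.imwrite("pics/i_wrist.png",im[...,::-1]);W=cloud(i,d)
q=W[225:290,300:335];print(np.nanmedian(q[...,2],axis=1)[::8].round(4));P=W.reshape(-1,3)
for z0 in (.125,.085): print(np.median(P[abs(P[:,2]-z0)<.006][:,2]))
E
```

```text
t14.67 [ 0.4753 -0.2039  0.1765] [179.74  -1.09 -44.18] F [-2.8  4.4 11.6] Mz -0.106
t14.83 [ 0.4748 -0.2033  0.1766] [179.66  -1.19 -38.25] F [-2.   1.3  7. ] Mz -0.151
t15.00 [ 0.4745 -0.2031  0.1765] [179.53  -1.33 -32.31] F [-1.5  1.1  8.3] Mz -0.113
[0.1975 0.1975 0.1975 0.1978 0.1981 0.1981 0.1983 0.1979 0.1982]
0.1257562681730761
0.08610418299141198
```

View pics/i_wrist.png

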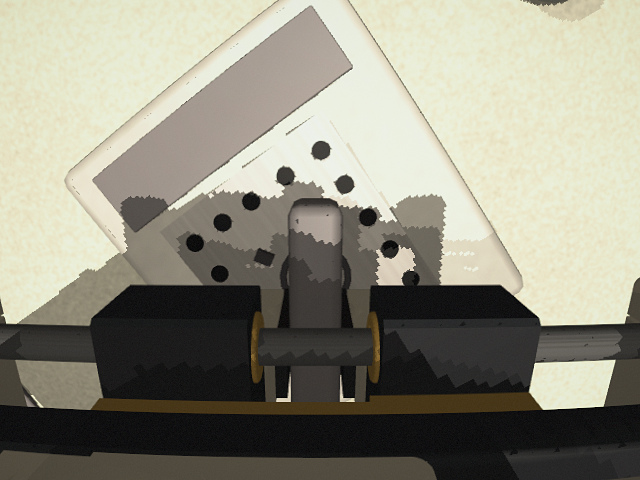

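Run:
```python
from h import *
import pickle
def proj(i,p):
    T=np.linalg.inv(np.array(i["pose"]));R,_=cv2.Rodrigues(T[:3,:3])
    return cv2.projectPoints(np.array(p,float),R,T[:3,3],np.array(i["mtx"]),np.array([i["k1"],0,0,0.]))[0].reshape(-1,2)
i1,im1,_=pickle.load(open("w1.pkl","rb"));c=np.array([.4738,-.2042])
for u,v in [(279,156),(284,154),(273,119)]:
    p=ray(i1,u,v,.127)[:2]-c; print((u,v),np.hypot(*p).round(4),np.degrees(np.arctan2(p[1],p[0])).round(1))
def prof(i,im,name,c):
    g=cv2.GaussianBlur(im.max(2).astype(np.float32),(3,3),0);out=[]
    for a in range(-180,180,5):
        rr=np.array([.019,.0205,.022]);A=np.radians(a)
        q=proj(i,np.c_[c[0]+rr*np.cos(A),c[1]+rr*np.sin(A),np.full(3,.127)])
        out.append((a,[int(g[int(y),int(x)]) for x,y in q],q[1].astype(int).tolist()))
    return out
for f in ["w1","w2","w3"]:
    i,im,_=pickle.load(open(f+".pkl","rb")); print(f,proj(i,[[*c,.127]]))
    for a,g,q in prof(i,im,f,c):
        if 60<=a<=180 or a<-150: print(a,g,q,end=" | ")
    print()
i,im,_=pickle.load(open("w3.pkl","rb"))
a=cv2.resize(im[210:400,200:420,::-1],(440,380),interpolation=cv2.INTER_CUBIC)
cv2.imwrite("pics/j.png",cv2.convertScaleAbs(a,alpha=1.8))
```

```text
(279, 156) 0.0279 81.1
(284, 154) 0.0245 82.3
(273, 119) 0.0288 33.7
w1 [[317.54843917 133.29320734]]
-180 [237, 238, 238] [337, 159] | -175 [236, 238, 237] [340, 157] | -170 [237, 239, 238] [342, 155] | -165 [242, 240, 240] [343, 153] | -160 [241, 240, 240] [345, 150] | -155 [239, 240, 239] [346, 148] | 60 [212, 240, 240] [284, 138] | 65 [236, 240, 240] [285, 141] | 70 [237, 241, 240] [286, 144] | 75 [156, 189, 195] [287, 146] | 80 [95, 95, 94] [288, 149] | 85 [133, 140, 180] [290, 151] | 90 [235, 240, 241] [292, 154] | 95 [236, 240, 240] [293, 156] | 100 [228, 240, 240] [295, 158] | 105 [239, 240, 240] [298, 160] | 110 [237, 240, 240] [300, 161] | 115 [240, 240, 240] [303, 163] | 120 [237, 241, 240] [305, 164] | 125 [228, 241, 240] [308, 165] | 130 [240, 241, 241] [311, 165] | 135 [240, 240, 239] [313, 166] | 140 [239, 239, 240] [316, 166] | 145 [240, 238, 237] [319, 166] | 150 [238, 239, 239] [322, 166] | 155 [240, 239, 238] [325, 165] | 160 [238, 238, 239] [327, 164] | 165 [235, 237, 237] [330, 163] | 170 [237, 238, 237] [333, 162] | 175 [242, 240, 240] [335, 161] | 
w2 [[315.984
[... 1151 characters left out ...]
 62] [285, 311] | 65 [90, 97, 93] [287, 313] | 70 [52, 77, 95] [290, 316] | 75 [57, 52, 78] [292, 318] | 80 [59, 58, 54] [295, 320] | 85 [61, 60, 59] [298, 321] | 90 [62, 61, 62] [301, 323] | 95 [62, 62, 62] [304, 324] | 100 [62, 62, 55] [307, 325] | 105 [63, 62, 42] [310, 325] | 110 [61, 61, 41] [314, 326] | 115 [62, 62, 42] [317, 326] | 120 [61, 61, 41] [321, 326] | 125 [63, 63, 40] [324, 325] | 130 [62, 63, 55] [327, 325] | 135 [62, 62, 62] [330, 324] | 140 [61, 60, 58] [334, 322] | 145 [60, 58, 57] [337, 321] | 150 [58, 53, 55] [340, 319] | 155 [54, 65, 95] [342, 317] | 160 [83, 95, 96] [345, 315] | 165 [93, 94, 94] [347, 313] | 170 [95, 93, 93] [349, 311] | 175 [98, 97, 99] [351, 308] |
```

View pics/j.png

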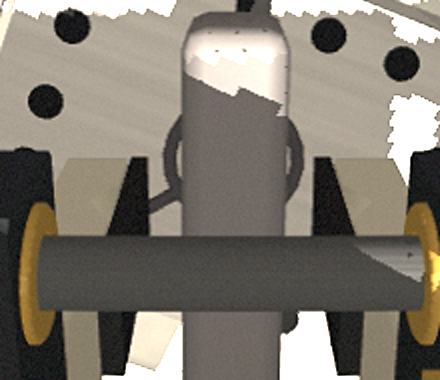

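In this crop the pointer now sits at about 57° in world angle, against 81° at the start. The screw followed the key, so it was engaged from the start. The bar sits about 4 mm forward in the grip, so the key leans 2.5°, which explains the jam. I straighten it and then press.

```bash
python3 -m inch '[{"x":-0.15,"y":0.03,"z":-0.06,"yaw":0},{"x":-0.08,"y":0.03,"z":0,"yaw":0}]' >/dev/null;python3 goto.py .4706 -.2022 .1733 -38.5
python3 -m inch '[{"x":-0.03,"y":0,"z":0.05,"yaw":0.5},{"x":-0.03,"y":0,"z":0.08,"yaw":0.5},{"x":-0.03,"y":0,"z":0.08,"yaw":0.5}]' >/dev/null;python3 goto.py .4706 -.2022 .1733 -38.5
python3 - <<'E'
from h import *
i,im,d=cap("wrist");W=cloud(i,d)
q=W[225:290,300:335];print(np.nanmedian(q[...,2],axis=1)[::8].round(4))
E
```

```text
t15.22 pos [ 0.47   -0.2011  0.1772] rot [179.64  -1.45 -32.05] j6 57.5 F [ 6.8 -1.  -6.5] Mz -0.003 w 0.0179
need x 0.04 y 0.03 z 0.16 (tool units now) yaw 1.61
t15.47 pos [ 0.4711 -0.2012  0.1762] rot [179.89  -1.93 -38.09] j6 51.2 F [-3.5  2.9 12.2] Mz 0.044 w 0.0175
need x 0.01 y 0.04 z 0.12 (tool units now) yaw 0.10
[0.1989 0.199  0.1988 0.1986 0.1987 0.1986 0.1988 0.1988 0.1988]
```

```bash
python3 -m inch '[{"x":-0.05,"y":0.03,"z":0.12,"yaw":0.4},{"x":-0.08,"y":0,"z":0.15,"yaw":0.4},{"x":-0.08,"y":0,"z":0.15,"yaw":-0.4}]' >/dev/null;python3 goto.py .4706 -.2022 .1733 -38.5
python3 -m inch '[{"x":-0.08,"y":0,"z":0.15,"yaw":-0.4},{"x":-0.08,"y":0,"z":0.15,"yaw":0.4}]' >/dev/null;python3 goto.py .4706 -.2022 .1733 -38.5
python3 -m inch '[{"x":0,"y":0,"z":-0.1,"yaw":0},{"x":0,"y":0,"z":0,"yaw":0}]' >/dev/null;python3 st.py
python3 - <<'E'
from h import *
i,im,d=cap("wrist");W=cloud(i,d)
q=W[225:290,300:335];print(np.nanmedian(q[...,2],axis=1)[::8].round(4))
E
```

```text
t15.77 pos [ 0.4707 -0.2001  0.1722] rot [-179.88   -2.55  -39.95] j6 48.8 F [-5.3  0.9 30.2] Mz -0.176 w 0.0182
need x 0.05 y 0.06 z -0.04 (tool units now) yaw -0.36
t15.93 pos [ 0.4709 -0.2003  0.1721] rot [-179.88   -3.14  -39.62] j6 48.5 F [-7.2  2.2 26.7] Mz 0.009 w 0.0177
need x 0.04 y 0.07 z -0.05 (tool units now) yaw -0.28
t16.10 [ 0.4699 -0.2002  0.1757] [-179.85   -3.17  -39.71] F [1.3 1.5 2.7] Mz 0.044
[0.1993 0.1992 0.1992 0.1992 0.199  0.199  0.1988 0.1985 0.1986]
```

That was it: with a firmer push TCP z fell to 0.172, which is home, but my relief lift pulled the key back up. I press again, measure, and only then let go.

```bash
python3 -m inch '[{"x":-0.03,"y":0.03,"z":0.12,"yaw":0.2},{"x":-0.04,"y":0,"z":0.12,"yaw":-0.2}]' >/dev/null;python3 st.py
python3 -m inch '[{"x":-0.05,"y":0,"z":0.12,"yaw":0.2},{"x":-0.05,"y":0,"z":0.12,"yaw":-0.2}]' >/dev/null;python3 st.py
python3 - <<'E'
from h import *
i,im,d=cap("wrist");W=cloud(i,d)
q=W[225:290,300:335];print(np.nanmedian(q[...,2],axis=1)[::8].round(4))
E
```

```text
t16.32 [ 0.4708 -0.2005  0.172 ] [-179.75   -3.46  -39.7 ] F [-5.9  3.  32.3] Mz -0.188
t16.48 [ 0.4725 -0.2015  0.1719] [-179.77   -3.99  -39.52] F [-6.6  1.  28. ] Mz -0.242
[0.1948 0.1952 0.1949 0.1952 0.1947 0.1949 0.1948 0.1947 0.1946]
```

Bar top at 0.1949 puts the tip at about 0.0854, fully home. The tool has tilted 4°, so I straighten it by leaning gently outward, then release and regrip.

```bash
python3 -m inch '[{"x":0.2,"y":-0.04,"z":0,"yaw":0},{"x":0.25,"y":-0.05,"z":0,"yaw":0},{"x":0.25,"y":-0.05,"z":0,"yaw":0}]' - 60 >/dev/null;python3 st.py
python3 -m inch '[{"x":0.25,"y":-0.05,"z":0,"yaw":0},{"x":0.25,"y":-0.05,"z":0,"yaw":0}]' >/dev/null;python3 st.py
```

```text
t16.78 [ 0.4788 -0.2076  0.1722] [179.84  -3.12 -39.52] F [-22.2  27.7  33.1] Mz 0.023
t16.95 [ 0.4797 -0.2082  0.1722] [179.59  -1.92 -39.71] F [-25.1  30.6  34.6] Mz -0.137
```

```bash
python3 -m inch '[{"x":0.25,"y":-0.03,"z":-0.02,"yaw":0},{"x":0.25,"y":-0.03,"z":-0.02,"yaw":0}]' >/dev/null;python3 st.py
python3 -m inch '[{"x":-0.1,"y":0,"z":0,"yaw":0},{"x":0,"y":0,"z":0,"yaw":0},{"x":0,"y":0,"z":0,"yaw":0},{"x":0,"y":0,"z":0,"yaw":0}]' -0.2 >/dev/null;python3 goto.py .4738 -.2042 .1735 -39.7
python3 - <<'E'
from h import *
i,im,d=cap("wrist");W=cloud(i,d)
q=W[225:290,300:335];print(np.nanmedian(q[...,2],axis=1)[::8].round(4))
E
```

```text
t17.12 [ 0.48   -0.2083  0.1722] [179.45  -0.68 -39.89] F [-20.9  28.5  26. ] Mz -0.098
t17.45 pos [ 0.4753 -0.2054  0.17  ] rot [179.27  -0.31 -39.87] j6 50.7 F [ 0.2 -0.5  0.2] Mz 0.033 w 0.0341
need x -0.08 y 0.00 z -0.14 (tool units now) yaw -0.04
[0.193  0.1935 0.1937 0.1936 0.1937 0.194  0.1939 0.1942 0.194 ]
```

The key stays home with the gripper open: bar top 0.1938, tip about 0.085. I regrip centred and turn clockwise.

```bash
python3 -m inch '[{"x":-0.1,"y":0,"z":-0.14,"yaw":0},{"x":0,"y":0,"z":0,"yaw":0}]' >/dev/null;python3 st.py
python3 -m inch '[{"x":0,"y":0,"z":0,"yaw":0},{"x":0,"y":0,"z":0,"yaw":0},{"x":0,"y":0,"z":0,"yaw":0},{"x":0,"y":0,"z":0,"yaw":0}]' -1 45 >/dev/null;python3 goto.py .4738 -.2042 .1735 -39.7
python3 -m inch '[{"x":0,"y":0,"z":0,"yaw":0.6},{"x":0,"y":0,"z":0,"yaw":0.6},{"x":0,"y":0,"z":0,"yaw":0.6}]' >/dev/null;python3 goto.py .4738 -.2042 .1735 -39.7
python3 -m inch '[{"x":0,"y":0,"z":0,"yaw":0.6},{"x":0,"y":0,"z":0,"yaw":0.6},{"x":0,"y":0,"z":0,"yaw":0.6}]' >/dev/null;python3 goto.py .4738 -.2042 .1735 -39.7
```

```text
t17.67 [ 0.4733 -0.2044  0.173 ] [179.2   -0.28 -39.9 ] F [-0.6 -0.4  1.5] Mz 0.001
t18.00 pos [ 0.4738 -0.2044  0.173 ] rot [179.26  -0.32 -39.93] j6 50.5 F [2.4 2.8 0.4] Mz -0.019 w 0.0182
need x -0.01 y -0.00 z -0.02 (tool units now) yaw -0.06
t18.25 pos [ 0.4745 -0.204   0.173 ] rot [179.38  -0.43 -47.32] j6 43.1 F [-0.3  0.5  0.9] Mz 0.052 w 0.0183
need x -0.01 y 0.03 z -0.02 (tool units now) yaw -1.90
t18.50 pos [ 0.4746 -0.2037  0.173 ] rot [179.47  -0.5  -54.88] j6 35.5 F [-0.8 -0.4  0.7] Mz 0.020 w 0.0175
need x -0.00 y 0.04 z -0.02 (tool units now) yaw -3.80
```

```bash
python3 -m inch '[{"x":0,"y":0.02,"z":0,"yaw":0.7},{"x":0,"y":0,"z":0,"yaw":0.7},{"x":0,"y":0,"z":0,"yaw":0.7}]' >/dev/null;python3 st.py
python3 -m inch '[{"x":0,"y":0.02,"z":0,"yaw":0.7},{"x":0,"y":0,"z":0,"yaw":0.7},{"x":0,"y":0,"z":0,"yaw":0.7}]' >/dev/null;python3 st.py
python3 -m inch '[{"x":0,"y":0.02,"z":0,"yaw":0.5},{"x":0,"y":0,"z":0,"yaw":0.5},{"x":0,"y":0,"z":0,"yaw":0.5}]' >/dev/null;python3 st.py
```

```text
t18.75 [ 0.4743 -0.2035  0.1731] [179.57  -0.55 -63.66] F [0.4 1.2 0.8] Mz 0.080
t19.00 [ 0.4743 -0.2033  0.173 ] [179.72  -0.59 -72.46] F [-0.2  1.1 -0.5] Mz 0.146
t19.25 [ 0.4742 -0.2032  0.173 ] [179.83  -0.61 -78.79] F [-0.6  1.4  0.3] Mz 0.132
```

```bash
python3 -m inch '[{"x":0,"y":0.02,"z":0,"yaw":0.5},{"x":0,"y":0,"z":0,"yaw":0.5}]' >/dev/null;python3 st.py
python3 -m inch '[{"x":0,"y":0.02,"z":0,"yaw":0.4}]' >/dev/null;python3 st.py
python3 -m inch '[{"x":0,"y":0,"z":0,"yaw":0.4}]' >/dev/null;python3 st.py
```

```text
t19.42 [ 0.4742 -0.2031  0.1731] [179.93  -0.62 -82.97] F [-0.1  0.5 -0.2] Mz 0.124
t19.50 [ 0.474  -0.2031  0.1731] [179.98  -0.62 -84.66] F [ 2.  -0.2 -1.3] Mz 0.132
t19.58 [ 0.4742 -0.203   0.1731] [-179.99   -0.62  -86.33] F [ 0.9  0.7 -0.2] Mz 0.099
```

```bash
python3 -m inch '[{"x":0,"y":0.02,"z":0,"yaw":0.3}]' >/dev/null;python3 st.py
python3 -m inch '[{"x":0,"y":0,"z":0,"yaw":0.3}]' >/dev/null;python3 st.py
```

```text
t19.67 [ 0.4739 -0.203   0.173 ] [-179.95   -0.62  -87.61] F [ 1.4  0.2 -0.9] Mz 0.169
t19.75 [ 0.4741 -0.2029  0.1731] [-179.92   -0.62  -88.88] F [ 0.1 -0.9 -0.6] Mz 0.111
```

```bash
python3 -m inch '[{"x":0,"y":0.02,"z":0,"yaw":0.4}]' >/dev/null;python3 st.py
python3 -m inch '[{"x":0,"y":0,"z":0,"yaw":0.4}]' >/dev/null;python3 st.py
python3 -m inch '[{"x":0,"y":0,"z":0,"yaw":0.4}]' >/dev/null;python3 st.py
python3 -m inch '[{"x":0,"y":0,"z":0,"yaw":0.4}]' >/dev/null;python3 st.py
```

```text
t19.83 [ 0.4739 -0.2029  0.1731] [-179.87   -0.62  -90.55] F [ 1.3 -0.3 -1.2] Mz 0.133
t19.92 [ 0.474  -0.2029  0.1731] [-179.83   -0.61  -92.24] F [ 0.2  0.1 -0.6] Mz 0.102
t20.00 [ 0.4741 -0.2028  0.173 ] [-179.81   -0.61  -93.94] F [ 0.5  0.8 -0.3] Mz 0.128
t20.08 [ 0.4741 -0.2029  0.1731] [-179.79   -0.6   -95.63] F [ 0.4  0.8 -0.6] Mz 0.125
```

```bash
python3 -m inch '[{"x":0,"y":0.01,"z":0,"yaw":0.4},{"x":0,"y":0,"z":0,"yaw":0.4}]' >/dev/null;python3 st.py
python3 -m inch '[{"x":0,"y":0,"z":0,"yaw":0.4}]' >/dev/null;python3 st.py
python3 -m inch '[{"x":0,"y":0,"z":0,"yaw":0.4}]' >/dev/null;python3 st.py
python3 - <<'E'
from h import *
import pickle
i,im,d=cap("wrist");pickle.dump((i,im,d),open("w4.pkl","wb"));W=cloud(i,d)
q=W[225:290,300:335];print(np.nanmedian(q[...,2],axis=1)[::8].round(4))
cv2.imwrite("pics/k.png",im[...,::-1])
E
```

```text
t20.25 [ 0.474  -0.2028  0.1731] [-179.73   -0.59  -99.03] F [ 0.2  0.3 -0.2] Mz 0.079
t20.33 [ 0.4741 -0.2028  0.1731] [-179.71   -0.58 -100.73] F [-0.1  0.7 -0. ] Mz 0.074
t20.42 [ 0.4741 -0.2028  0.1731] [-179.69   -0.57 -102.43] F [ 0.1  0.7 -0.7] Mz 0.091
[0.1937 0.1937 0.1937 0.1937 0.1939 0.194  0.1942 0.1941 0.1942]
```

```bash
python3 -m inch '[{"x":0,"y":0.01,"z":0,"yaw":0.4},{"x":0,"y":0,"z":0,"yaw":0.4}]' >/dev/null;python3 st.py
python3 -m inch '[{"x":0,"y":0,"z":0,"yaw":0.4},{"x":0,"y":0,"z":0,"yaw":0.4}]' >/dev/null;python3 st.py
python3 -m inch '[{"x":0,"y":0,"z":0,"yaw":0.4}]' >/dev/null;python3 st.py
```

```text
t20.63 [ 0.4741 -0.2027  0.1731] [-179.63   -0.54 -105.78] F [-0.3  0.3 -1.3] Mz 0.140
t20.80 [ 0.4742 -0.2026  0.173 ] [-179.6    -0.52 -109.07] F [ 0.3  0.6 -1.2] Mz 0.161
t20.88 [ 0.4743 -0.2026  0.1731] [-179.58   -0.5  -110.71] F [-0.1 -0.3  1.2] Mz 0.102
```

```bash
python3 -m inch '[{"x":0,"y":0.01,"z":0,"yaw":0.4}]' >/dev/null;python3 st.py
python3 -m inch '[{"x":0,"y":0,"z":0,"yaw":0.4}]' >/dev/null;python3 st.py
python3 - <<'E'
from h import *
import pickle
def proj(i,p):
    T=np.linalg.inv(np.array(i["pose"]));R,_=cv2.Rodrigues(T[:3,:3])
    return cv2.projectPoints(np.array(p,float),R,T[:3,3],np.array(i["mtx"]),np.array([i["k1"],0,0,0.]))[0].reshape(-1,2)
i,im,_=cap("wrist");pickle.dump((i,im,_),open("w5.pkl","wb")); c=[.4738,-.2042]
g=im.max(2)
for a in range(20,95,5):
    A=np.radians(a);rr=np.array([.017,.021,.025,.029])
    q=proj(i,np.c_[c[0]+rr*np.cos(A),c[1]+rr*np.sin(A),np.full(4,.127)])
    print(a,[int(g[int(y),int(x)]) if 0<=y<480 else -1 for x,y in q],q[1].astype(int).tolist(),end=" | ")
E
```

```text
t20.97 [ 0.4743 -0.2026  0.1731] [-179.54   -0.49 -112.36] F [ 1.6 -0.3 -0.9] Mz 0.215
t21.05 [ 0.4745 -0.2026  0.1731] [-179.5    -0.48 -113.99] F [ 1.6 -0.2 -1. ] Mz 0.286
20 [24, 15, 82, 87] [284, 304] | 25 [56, 14, 5, 85] [287, 306] | 30 [61, 24, 13, 19] [289, 308] | 35 [60, 54, 15, 14] [292, 310] | 40 [63, 61, 54, 21] [296, 311] | 45 [63, 65, 60, 57] [299, 313] | 50 [64, 64, 62, 59] [302, 314] | 55 [63, 63, 63, 38] [306, 315] | 60 [61, 64, 61, 35] [309, 315] | 65 [63, 61, 64, 36] [313, 315] | 70 [62, 63, 62, 32] [316, 315] | 75 [61, 62, 63, 32] [320, 315] | 80 [63, 63, 63, 36] [323, 314] | 85 [62, 62, 65, 61] [327, 313] | 90 [64, 63, 59, 60] [330, 312] |
```

```bash
python3 -m inch '[{"x":0,"y":0,"z":0,"yaw":0.2}]' >/dev/null;python3 st.py
python3 -m inch '[{"x":0,"y":0,"z":0,"yaw":0.2}]' >/dev/null;python3 st.py
```

```text
t21.18 [ 0.4745 -0.2027  0.1732] [-179.49   -0.48 -114.85] F [ 0.4  0.1 -0.4] Mz 0.332
t21.27 [ 0.4746 -0.2028  0.1732] [-179.47   -0.48 -115.66] F [ 0.7 -0.7 -0.3] Mz 0.354
```

Torque climbed from 0.12 to 0.35 N m with z unchanged, so this is the hard stop. I relax the torque within the free play, let go and rise clear.

```bash
python3 -m inch '[{"x":0,"y":0,"z":0,"yaw":-0.7},{"x":0,"y":0,"z":0,"yaw":0}]' >/dev/null;python3 st.py
python3 -m inch '[{"x":0,"y":0,"z":0,"yaw":0},{"x":0,"y":0,"z":0,"yaw":0},{"x":0,"y":0,"z":0,"yaw":0},{"x":0,"y":0,"z":0,"yaw":0},{"x":0,"y":0,"z":0,"yaw":0}]' 0.3 >/dev/null
python3 -m inch '[{"x":0,"y":0,"z":0,"yaw":0},{"x":0,"y":0,"z":0,"yaw":0}]'
python3 -m inch '[{"x":0,"y":0,"z":-0.3,"yaw":0},{"x":0,"y":0,"z":-0.6,"yaw":0},{"x":0,"y":0,"z":-0.8,"yaw":0},{"x":0,"y":0,"z":-0.8,"yaw":0},{"x":0,"y":0,"z":-0.8,"yaw":0}]'
```

```text
t21.43 [ 0.4745 -0.2028  0.1732] [-179.51   -0.51 -112.84] F [ 0.   0.3 -0.2] Mz 0.004
time_s: 22.02
tcp_pos: [0.4737, -0.2029, 0.1731]
eef_rot: [-179.6, -0.5, -113.1]
contact_force: [-0.7, 0.9, 0.9]
gripper_width: 0.0552
time_s: 22.43
tcp_pos: [0.4705, -0.2016, 0.2557]
eef_rot: [179.9, -0.7, -113.2]
contact_force: [0.0, -0.7, 0.1]
gripper_width: 0.0566
```

```bash
python3 -m inch '[{"x":-0.5,"y":0,"z":-0.6,"yaw":0},{"x":-1,"y":0,"z":-0.4,"yaw":0},{"x":-1,"y":0,"z":0,"yaw":0},{"x":-0.7,"y":0,"z":0,"yaw":0},{"x":0,"y":0,"z":0,"yaw":0}]'
python3 - <<'E'
from h import *
i,im,d=cap("wrist");W=cloud(i,d);P=W.reshape(-1,3)
b=P[(P[:,2]>.188)&(P[:,2]<.21)&(np.hypot(P[:,0]-.474,P[:,1]+.204)<.06)]
print("bar top",len(b),np.median(b[:,2]),cv2.minAreaRect(b[:,:2].astype(np.float32)))
t=P[abs(P[:,2]-.125)<.005];print("block",np.median(t[:,2]))
a=im[:,:,::-1]
si,sm,_=cap("side");sc,scm,_=cap("scene")
a=cv2.resize(a[0:330,100:540],(560,420));
s=np.vstack([cv2.resize(sm[:,:,::-1],(240,180)),cv2.resize(scm[:,:,::-1],(240,180)),np.zeros((60,240,3),np.uint8)])
cv2.imwrite("pics/l.png",np.hstack([a,s]))
E
```

```text
time_s: 22.85
tcp_pos: [0.5051, -0.1267, 0.2909]
eef_rot: [-179.5, -0.5, -113.4]
contact_force: [-0.8, 0.2, 0.8]
gripper_width: 0.0572
bar top 4782 0.1943427572135964 ((0.4722048044204712, -0.20558123290538788), (0.0890892967581749, 0.017820283770561218), 66.27436828613281)
block 0.1257682864234851
```

View pics/l.png

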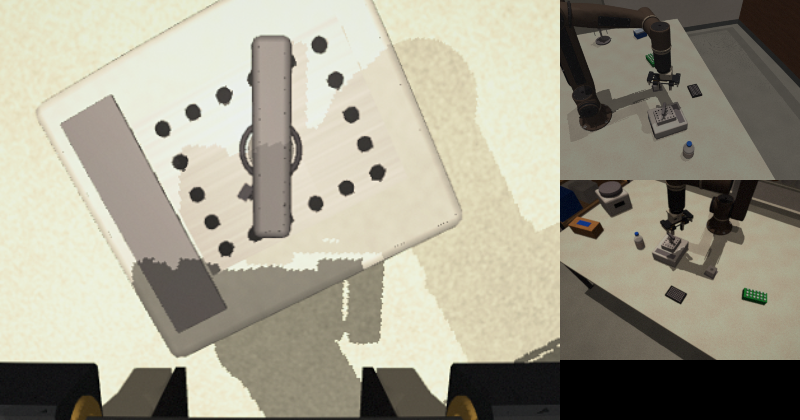

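Let me confirm the pointer numerically from a view slightly to the side. The bar hides it in this picture, where the lug is at (246,191).

```bash
python3 -m inch '[{"x":0,"y":-1,"z":0,"yaw":0},{"x":0,"y":-1,"z":0,"yaw":0},{"x":0,"y":-1,"z":0,"yaw":0},{"x":0,"y":-0.5,"z":0,"yaw":0},{"x":0,"y":0,"z":0,"yaw":0}]' >/dev/null
python3 - <<'E'
from h import *
def proj(i,p):
    T=np.linalg.inv(np.array(i["pose"]));R,_=cv2.Rodrigues(T[:3,:3])
    return cv2.projectPoints(np.array(p,float),R,T[:3,3],np.array(i["mtx"]),np.array([i["k1"],0,0,0.]))[0].reshape(-1,2)
i,im,d=cap("wrist");W=cloud(i,d);cv2.imwrite("pics/m.png",im[...,::-1]);c=[.4738,-.2042];g=im.max(2)
rr=np.array([.018,.020,.022,.024,.026,.029])
for a in range(15,100,5):
    A=np.radians(a)
    q=np.rint(proj(i,np.c_[c[0]+rr*np.cos(A),c[1]+rr*np.sin(A),np.full(6,.127)])).astype(int)
    print(a,[(int(g[y,x]),int(1000*np.nan_to_num(W[y,x,2]))) for x,y in q])
E
```

```text
15 [(59, 128), (226, 0), (226, 125), (222, 124), (222, 125), (222, 126)]
20 [(51, 127), (224, 125), (221, 126), (222, 125), (222, 126), (223, 125)]
25 [(58, 130), (231, 125), (223, 124), (225, 126), (229, 124), (224, 125)]
30 [(42, 129), (226, 125), (223, 126), (182, 126), (76, 130), (89, 128)]
35 [(30, 129), (172, 127), (168, 127), (76, 129), (87, 129), (89, 130)]
40 [(37, 130), (54, 128), (88, 129), (79, 129), (86, 130), (88, 128)]
45 [(33, 128), (40, 127), (76, 125), (75, 125), (195, 128), (178, 127)]
50 [(31, 128), (99, 125), (97, 125), (98, 124), (96, 126), (91, 126)]
55 [(27, 128), (97, 124), (99, 126), (97, 126), (96, 125), (95, 126)]
60 [(29, 128), (99, 126), (97, 126), (95, 126), (97, 127), (98, 126)]
65 [(60, 126), (98, 127), (96, 124), (95, 126), (97, 126), (97, 126)]
70 [(57, 124), (100, 124), (96, 125), (96, 124), (94, 125), (95, 125)]
75 [(31, 128), (97, 126), (96, 126), (99, 125), (96, 126), (99, 125)]
80 [(27, 128), (98, 125), (100, 124), (58, 176), (46, 176), (45, 178)]
85 [(35, 129), (40, 176), (44, 180), (42, 180), (44, 182), (48, 183)]
90 [(45, 179), (47, 181), (47, 183), (48, 185), (49, 187), (51, 188)]
95 [(46, 182), (47, 185), (46, 186), (51, 190), (69, 191), (88, 192)]
```

Dark material joins the ring to the lug at about 40°, and 50–75° is clear, so the pointer has met the lug. Handing in.

```bash
python3 -m inch '[{"x":0,"y":0,"z":0,"yaw":0}]' | head -2; python3 -c "
from plant import r
print(r.close_job())"
```

```text
time_s: 23.55
tcp_pos: [0.582, -0.1688, 0.2909]
the job is handed in; nothing more can be done
None
```

I put the hex key in the lock screw, turned the screw clockwise to its stop, let go of the key and handed the job in at about 23.6 s of the 48 s.

**Seating order:** the key was only partly seated at first. It happened to be lined up with the socket when I lowered it, but jammed about 4 mm above the socket floor because the tool had tilted. While looking for the drop I turned it about 30° clockwise and partly back, and the pointer showed the screw moved with it. So the screw was turned a little before the key was fully home. I then straightened the key and pushed it home, and made the full clockwise turn after that.

**Last checks:**
- **Key home:** with the gripper open, the bar top measured 0.194 m, which puts the tip at about 0.085 m, on the socket floor.
- **Screw locked:** torque rose from about 0.12 to 0.35 N m at the stop, slightly over the 0.3 N m where the key may slip. The key's height did not change. The wrist camera then showed the pointer against the lug at about 40°, from 81° at the start.
- **Forces:** the highest force I read was about 45 N at the wrist while seating and straightening the key.
- **Gripper and bench:** the gripper is open and well clear of the key. The plate, rack and bottle look unmoved in the last pictures, though I did not measure them.

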